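# Set the length stop and hold a board out over the saw stand

## Task

Get the board ready for its cut: take the steel stop rod out of its wooden parking block and push it down fully home in the hole of the blue length stop, and let go of it. Then slide the board, without lifting it off the wooden sawing stand, straight out over the stand's end until its end just touches the rod, without forcing the rod over. More than half of the board will then stick out, so keep hold of it, flat on the stand, and finish while still holding it; leave the tins, bottle and tools round about alone.

Things in the scene. Friction and masses are not known exactly. Their poses are not given: they have to be found in the camera images.
- stand: Fixed brown wooden sawing stand; its flat top is 90 mm (x) by 170 mm (y) and 90 mm above the work surface. Origin: centre of its underside, on the work surface. Its y axis is the sliding direction; the board goes out over its -y end (edge at y = -85 mm in its frame). Nothing stands above the top.
- stop: Fixed length stop beyond the stand's -y end, turned like the stand: blue post 36 x 36 mm on a dark steel foot 80 x 50 x 10 mm, 70 mm high in all, 20 mm lower than the stand, so the board passes above it. Its top has a vertical hole 12.5 mm wide, 45 mm deep, mouth chamfered 4 mm. Origin: centre of its underside, on the hole's axis. Its distance from the stand varies.
- socket_mouth (a point): Centre of the hole's mouth in the top of the blue stop, 70 mm above the work surface.
- park: Fixed pale wooden parking block, 56 x 56 x 45 mm, with a 12 mm hole, 35 mm deep, in the middle of its top, in which the rod stands at the start. Origin: centre of its underside.
- rod: Plain round steel rod, 10 mm thick, 120 mm long, about 60 g, chamfered foot, loose. Origin: centre of its lower end; z along it. At the start it stands upright in the parking block, lower end at 10 mm height, top at 130 mm, to be gripped by its top. Fully home in the stop: lower end at 25 mm, top at 145 mm; it leans a few degrees at most in the slightly wider hole.
- board: Pale pine board, 50 mm wide (x), 150 mm long (y), 22 mm thick, about 150 g, centre of mass in the middle, loose. At the start it lies flat lengthwise on the stand's top, sticking out by a few mm at most. Origin: centre of its underside. It can be gripped across its width from above near the back end.
- board_end (a point): Middle of the board's front end face (its -y end), the one that goes out to the rod; half-way up the 22 mm thickness.
- board_tail (a point): Middle of the board's back end face (+y end), half-way up the thickness.
- wax_tin: Bystander: round metal tin, red label, 78 mm wide, 79 mm high. Origin: centre of its underside.
- glue_bottle: Bystander: glue bottle, cream with a red tip (the one nearer the stand, if two are seen), 59 mm wide, 185 mm high. Origin: centre of its underside.
- try_square: Bystander: try square lying flat, 120 x 190 x 18 mm. Origin: centre of its underside.
- masking_tape: Bystander: flat roll of masking tape, 100 mm across, 25 mm high. Origin: centre of its underside.
Not all that is in view belongs to the job. What is meant by the board is not red, and is the smaller of those in its own colour.

How it is judged:
By the outcome, as a careful person would: the job done as asked, in the order asked, and still so for the second after the job is handed in, while the arm keeps its last pose, push and grip.
It also fails if it takes over 50 s, if anything falls off the work surface, if the arm or the gripper's body presses on something with over 40 N, if the wrist force passes 120 N, or if a joint passes its speed limit or range.

## Robot

A 7-joint arm with a two-finger parallel gripper is mounted at the origin on the work surface; the furniture and walls round the work are solid. World frame = base frame: x ahead of the robot, y to its left, z up, the work surface at z = 0. Lengths are in m, angles in rad, forces in N, time in s.
With the tool pointing down it reaches from about 0.35 to 0.9 m from the base axis. Payload 8.1 kg.
Tool frame: the origin (TCP) lies midway between the tips of the shut fingers; the grasp point (between the pads) lies arm.tcp_to_grasp behind it (arm.tcp_to_grasp is the distance from the TCP to the grasp point, in m); z points along the fingers, y is the line along which they close (so a half turn about z gives the same grasp; the last joint's range is limited). The gripper opens to 92 mm and grips with 3 to 60 N. Pads are 19 mm wide; open, the fingers measure 130 mm over their backs; the gripper's body (75 mm by 190 mm) begins 47 mm behind the grasp point.
Start: joints at [1.179, 0.434, 0.025, 1.573, -0.012, 1.134, -0.075], TCP at [0.178, -0.599, 0.227] pointing down, gripper open.
Joint ranges: [-2.62, 2.62], [-0.44, 2.09], [-1.27, 1.32], [0.08, 2.57], [-1.32, 4.46], [0.12, 2], [-2.74, 2.74]. Speed limits (rad/s): [2.22, 2.22, 3.01, 3.01, 3.14, 3.14, 3.14].

## Interface

Orientations are given as a rotation vector (axis times angle).
In Python, from cell import observe, get_image, arm gives the robot as it stands. The module is installed in compiled form; this text tells all that it offers.
- The arm moves only by the tool drive_tool, never from a script. Its argument "steps" is a list of rows, each a list of 5 numbers: the closure, from 0 (fully open) to 1 (shut), then the shift along the world's x, y, z in mm, then the turn about the world's z in rad. In form: [[hand, x, y, z, roll], ...]. A call has 1 to 20 rows; each row shifts and turns the commanded pose from where the row before left it; what a row does not reach is not made up. A row lasts 1/12 s, in which the tool goes at most 41.7 mm and 7.16 degrees, less where a joint would pass 70% of its speed; a pose out of reach is approached as far as the arm can. A call with a gripper value outside its range is refused whole. The fingers move at their own pace and stop on an object; "grip_force" is the grip in N (left out, the last holds). Time passes only in rows, so rows that do not move let the fingers close. It gives the time, the measured TCP pose, the force, the opening and the grip force at its end, in the units of the state.
- observe(): the state, without advancing time (a new reading comes with each control period).
- get_image(name): name is "side" or "top" or "wrist"; returns a dict with "image" (480x640x3 uint8, red, green, blue), "vfov" (degrees; the focal length in pixels is half the picture's height over the tangent of half this angle, whatever the lens; pixels are square), "cx", "cy" (the principal point, pixels), "k1" (the pictures are not rectified: a ray, as slopes to the right and down, at radius r is drawn at 1 + k1 r^2 times it, then the intrinsics apply), "xyz" and "attitude" of the camera in the world. Camera axes: x right, y down, z forward; pixel columns grow to the right and rows downward; lengths in m; the calibration is good to about 2 mm. A picture is of the moment at which its call begins. There is no depth.
- arm.sign_off(): hands the job in; it is judged then, once.
The state is a dict: "clock": time; "joints": joint angles; "dq": joint speeds; "joint_efforts": joint torques, N m; "position": TCP position; "ee_rot": TCP orientation; "force": force on the tool from outside, world axes, zero at the start; "ft_torque": the same for the moment, N m; "width": opening from 0.0 (shut) to 1.0 (fully open); "gripper_force": force on a finger pad.
Only numpy, scipy, OpenCV 4.12 (cv2) and the standard library are available. Lean on these libraries where they do the work, as an engineer would, in place of code of your own. Each camera call takes 0.05 s, during which the arm holds its last target. There are 200 camera calls.

## Working session

There is one attempt and no reset: what is moved stays moved. The work goes in short steps, Python scripts to look and compute and a tool call to move; the robot and the scene stay as the last step left them, time stands still between calls to the robot, and variables do not carry over. Pictures are saved under pics/ and viewed, at most 10 in all, crops included, and the job is handed in when it is done.

Besides the shell and the picture viewer there is one more tool, called by a JSON object that holds its "fn" and its "kwargs". drive_tool: Moves the arm, as the interface text tells. Its arguments: {"type":"object","properties":{"steps":{"type":"array"},"grip_force":{"type":"number"}},"required":["steps"]}

```bash
mkdir -p pics; cat > h.py <<'E'
import numpy as np, cv2
from scipy.spatial.transform import Rotation as R
from cell import observe, get_image, arm
def rot(a):
    a=np.array(a,float)
    return a if a.shape==(3,3) else R.from_rotvec(a).as_matrix()
def K(c): 
    f=240/np.tan(np.radians(c['vfov'])/2); return f
def ray(c,u,v):
    f=K(c); d=np.array([(u-c['cx'])/f,(v-c['cy'])/f]); s=d.copy()
    for _ in range(30): s=d/(1+c['k1']*(s@s))
    return rot(c['attitude'])@np.array([s[0],s[1],1.])
def onz(c,u,v,z):
    r=ray(c,u,v); p=np.array(c['xyz']); return p+r*(z-p[2])/r[2]
def proj(c,P):
    q=rot(c['attitude']).T@(np.array(P)-np.array(c['xyz'])); s=q[:2]/q[2]; s=s*(1+c['k1']*(s@s))
    return s*K(c)+[c['cx'],c['cy']]
def tri(a,b):
    A=[];B=[]
    M=np.zeros((3,3));v=np.zeros(3)
    for c,u,w in (a,b):
        r=ray(c,u,w);r/=np.linalg.norm(r);P=np.eye(3)-np.outer(r,r);M+=P;v+=P@np.array(c['xyz'])
    return np.linalg.solve(M,v)
def save(c,n): cv2.imwrite('pics/'+n,cv2.cvtColor(c['image'],cv2.COLOR_RGB2BGR))
E
python3 - <<'E'
from h import *
import pickle
s=observe();print(s['clock'],s['position'],s['ee_rot'],arm.tcp_to_grasp)
for n in('side','top','wrist'):
    c=get_image(n);save(c,n+'0.png');pickle.dump(c,open(n+'0.pkl','wb'));print(n,c['xyz'],np.array(c['attitude']),c['vfov'],c['k1'],c['cx'],c['cy'])
E
```

```text
0.0 [ 0.17779994 -0.59861474  0.22592207] [-3.10732794e+00 -4.51851276e-01  6.47026431e-04] 0.0188
side [ 0.23350186 -0.62349098  0.72089452] [-2.24083468  0.5244507  -0.24418861] 57.90461735663594 -0.08049016566422584 321.80676490488105 240.98604006671926
top [0.42141179 0.00869501 1.41532108] [-2.18809091  2.17243119 -0.10136405] 43.71785954132756 0.042301738150530614 320.42892995698764 250.18676249418832
wrist [ 0.25748623 -0.57502576  0.38279853] [ 2.3092831  -1.7248216  -0.26867031] 70.34833589341433 0.018295559914617007 325.52011415681454 238.38575500588286
```

View pics/top0.png

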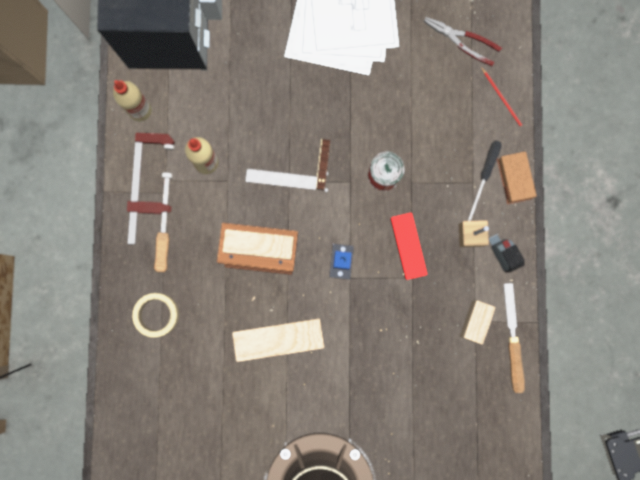

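View pics/side0.png

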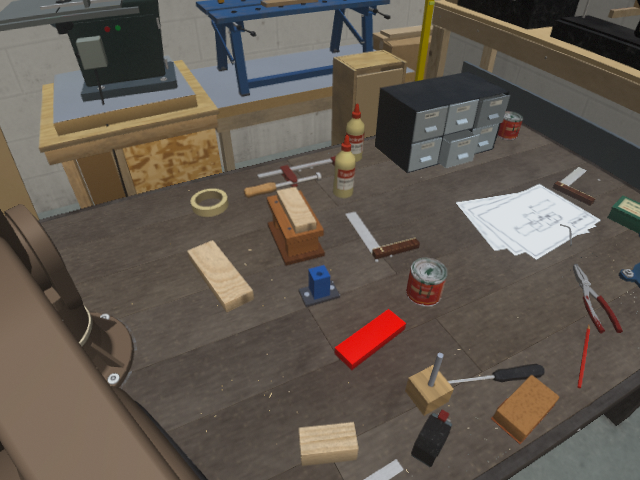

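The top view shows a pine board on the brown stand at (258,245), a larger pine board at (278,340), a short pine offcut at (480,322) and a red board at (410,246). The blue stop is at (343,259), and the parking block with the rod is at (475,233). In the side view the rod top is at (437,356).

Candidates for the board: the one on the stand (258,245), the large one lying on the table (278,340), the offcut (480,322) and the red one (410,246). I choose the one on the stand and will check its size.

```bash
cat > m.py <<'E'
from h import *
import pickle
t=pickle.load(open('top0.pkl','rb'));s=pickle.load(open('side0.pkl','rb'))
hsv=cv2.cvtColor(t['image'],cv2.COLOR_RGB2HSV)
def quad(box,mask,z,name):
    x0,y0,x1,y1=box;m=np.zeros(mask.shape,np.uint8);m[y0:y1,x0:x1]=mask[y0:y1,x0:x1]
    cs,_=cv2.findContours(m,cv2.RETR_EXTERNAL,cv2.CHAIN_APPROX_NONE);k=max(cs,key=cv2.contourArea)
    P=np.array([onz(t,*p[0],z)[:2] for p in k],np.float32)
    (c,sz,a)=cv2.minAreaRect(P);print(name,np.round(c,4),np.round(sz,4),round(a,2),cv2.minAreaRect(k)[0]);return c,sz,a
pale=((hsv[...,1]<110)&(hsv[...,2]>170)).astype(np.uint8)
print([hsv[y,x].tolist() for x,y in((258,243),(278,340),(480,322),(225,262),(475,233),(343,259),(338,268))])
quad((215,222,302,272),pale,.112,'board')
quad((225,310,330,365),pale,.022,'big')
quad((460,295,500,350),pale,.022,'offcut')
blue=((abs(hsv[...,0].astype(int)-110)<15)&(hsv[...,1]>130)&(hsv[...,2]>60)).astype(np.uint8)
quad((325,240,360,280),blue,.07,'stoptop')
br=((hsv[...,1]>60)&(hsv[...,2]>110)).astype(np.uint8)
quad((215,222,302,275),br,.09,'stand')
quad((458,218,492,248),((hsv[...,1]>60)&(hsv[...,2]>130)).astype(np.uint8),.045,'park')
print('rodtop',tri((t,485,230),(s,437,355)))
a=cv2.resize(t['image'][210:280,200:370],None,fx=4.7,fy=4.7,interpolation=2)
b=cv2.resize(t['image'][210:260,440:510],None,fx=4.7,fy=4.7,interpolation=2)
d=cv2.resize(s['image'][340:415,395:465],None,fx=3.3,fy=3.3,interpolation=2)
o=np.zeros((600,800,3),np.uint8);o[:a.shape[0],:a.shape[1]]=a;o[340:340+b.shape[0],:b.shape[1]]=b;o[340:340+d.shape[0],400:400+d.shape[1]]=d
cv2.imwrite('pics/crop1.png',o[...,::-1])
E
python3 m.py
```

```text
[[20, 33, 242], [21, 34, 242], [21, 39, 238], [12, 127, 189], [6, 13, 102], [109, 155, 166], [111, 95, 121]]
board [0.5419 0.1385] [0.1551 0.0668] 84.24 (257.3597412109375, 246.26217651367188)
big [0.3344 0.0967] [0.0715 0.2071] 9.11 (277.6883239746094, 339.7818603515625)
offcut [ 0.379  -0.3682] [0.0487 0.0945] 69.86 (479.36859130859375, 321.8039855957031)
stoptop [ 0.5164 -0.0482] [0.0348 0.0352] 83.83 (341.8963623046875, 259.93292236328125)
stand [0.5395 0.142 ] [0.1745 0.1018] 83.97 (256.63128662109375, 248.33740234375)
park [ 0.5827 -0.3554] [0.0602 0.0596] 0.42 (475.0, 233.0)
rodtop [ 0.57793864 -0.35273832  0.13377814]
```

View pics/crop1.png

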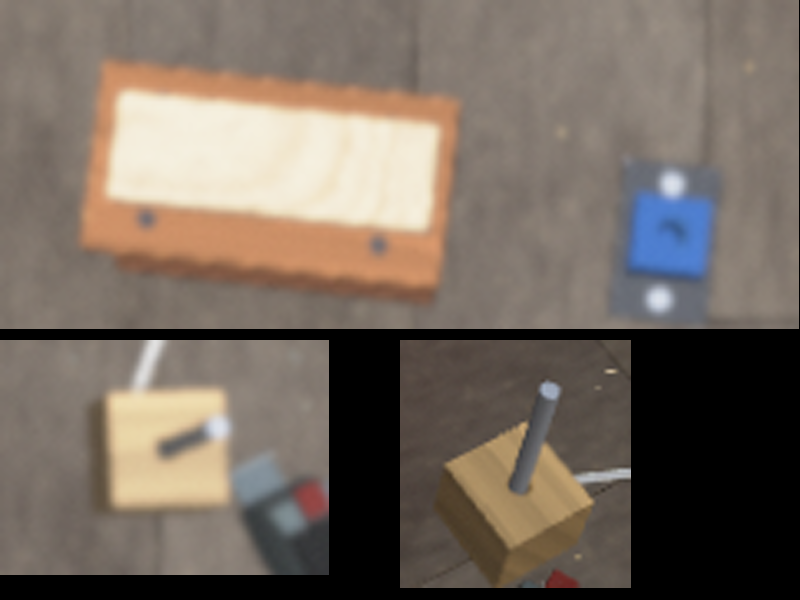

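The crop shows the pale board, 50 x 150, lying on the brown stand. The hole in the blue stop is visible, and the rod stands up from the parking block with its top at top-image pixel (486,229).

```bash
python3 - <<'E'
from h import *
import pickle
t=pickle.load(open('top0.pkl','rb'));s=pickle.load(open('side0.pkl','rb'));w=pickle.load(open('wrist0.pkl','rb'))
print(tri((t,486,228.7),(s,440.2,355.2)),onz(t,486,228.7,.13),onz(s,440.2,355.2,.13))
print('entry',onz(t,475.7,232.8,.045),onz(s,395+121/3.3,340+148/3.3,.045))
# stop hole: crop (672,229)
print('hole',onz(t,200+673/4.7,210+231/4.7,.07))
q=[(118,90),(441,122),(430,231),(107,197)]
P=np.array([onz(t,200+u/4.7,210+v/4.7,.112)[:2] for u,v in q]);print(P,P.mean(0),np.linalg.norm(np.diff(P,axis=0),axis=1))
q=[(104,60),(460,100),(440,290-40),(80,247)]
for u,v in q: print(onz(t,200+u/4.7,210+v/4.7,.09)[:2])
print('bottle',onz(t,195,145,.185),onz(t,203,163,0))
print('wristcam in tool', rot(observe()['ee_rot']).T@(np.array(w['xyz'])-observe()['position']), rot(observe()['ee_rot']).T@rot(w['attitude']))
E
```

```text
[ 0.58136936 -0.35526078  0.13413338] [ 0.58211041 -0.35659035  0.13      ] [ 0.58356309 -0.35326438  0.13      ]
entry [ 0.58306919 -0.35698085  0.045     ] [ 0.58280938 -0.35667993  0.045     ]
hole [ 0.51814986 -0.05107001  0.07      ]
[[0.57906187 0.20959022]
 [0.56525492 0.05912852]
 [0.51429798 0.06368974]
 [0.52903078 0.21365891]] [0.54691139 0.13651685] [0.15109387 0.05116067 0.1506911 ]
[0.59597877 0.21988142]
[0.57824555 0.05108479]
[0.5069105  0.05980001]
[0.50711823 0.2292964 ]
bottle [0.74641202 0.26432738 0.185     ] [0.7516642  0.28272677 0.        ]
wristcam in tool [ 0.08308784 -0.00027248 -0.15666883] [[-1.00614906e-03 -9.52765653e-01 -3.03704789e-01]
 [ 9.99999108e-01 -1.22539678e-03  5.31331110e-04]
 [-8.78392904e-04 -3.03703983e-01  9.52766036e-01]]
```

{"fn": "drive_tool", "kwargs": {"steps": [[0,29,17,0,0.085],[0,29,17,0,0.085],[0,29,17,0,0.085],[0,29,17,0,0.085],[0,29,17,0,0.085],[0,29,17,0,0.085],[0,29,17,0,0.085],[0,29,17,0,0.085],[0,29,17,0,0.085],[0,29,17,0,0.085],[0,29,17,0,0.085],[0,29,17,0,0.085],[0,29,17,0,0.085],[0,28,21,0,0.08],[0,0,0,0,0],[0,0,0,0,0],[0,0,0,0,0]]}}

```text
clock: 1.57
position: [0.5824, -0.3575, 0.2262]
ee_rot: [-2.327, -2.11, 0.002]
force: [-0.5, -0.4, 0.4]
width: 0.998
gripper_force: 0.0
```

```bash
python3 - <<'E'
from h import *
s=observe();print(s['clock'],s['position'],s['ee_rot'],s['force'],rot(s['ee_rot'])[:,1])
c=get_image('wrist');save(c,'w1.png')
print(proj(c,(.5825,-.3565,.13)),proj(c,(.583,-.357,.045)))
import pickle;pickle.dump(c,open('w1.pkl','wb'))
E
```

```text
1.5667 [ 0.58241014 -0.35750892  0.22618479] [-2.32689940e+00 -2.10966396e+00  1.59974766e-03] [-0.53471308 -0.35794115  0.44735037] [ 0.99521562 -0.09769547 -0.00121003]
[325.14345806 239.65001302] [325.87035334 214.35709115]
```

View pics/w1.png

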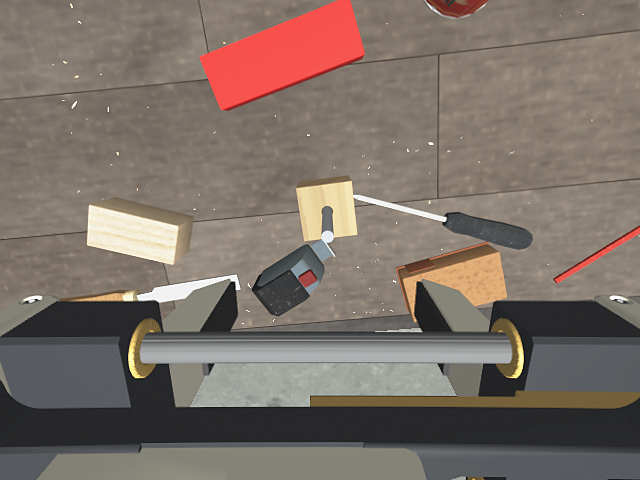

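The wrist view shows the rod top at (327,237), within 2 to 3 px of the prediction, so I descend with a +1 mm x and +2 mm y correction.

{"fn": "drive_tool", "kwargs": {"steps": [[0,1,2,-20,0],[0,0,0,-25,0],[0,0,0,-25,0],[0,0,0,-25,0],[0,0,0,-20,0],[0,0,0,-12,0],[0,0,0,-8,0],[0,0,0,0,0],[0.5,0,0,0,0],[0.7,0,0,0,0],[1,0,0,0,0],[1,0,0,0,0],[1,0,0,0,0],[1,0,0,0,0],[1,0,0,0,0],[1,0,0,0,0],[1,0,0,0,0],[1,0,0,0,0]], "grip_force": 30}}

```text
clock: 3.12
position: [0.584, -0.3551, 0.0917]
ee_rot: [-2.327, -2.111, 0.0]
force: [0.5, 0.0, -0.5]
width: 0.322
gripper_force: 0.0
```

{"fn": "drive_tool", "kwargs": {"steps": [[1,0,0,0,0],[1,0,0,0,0],[1,0,0,0,0],[1,0,0,0,0],[1,0,0,0,0],[1,0,0,0,0]]}}

```text
clock: 3.62
position: [0.584, -0.3551, 0.0918]
ee_rot: [2.327, 2.111, 0.0]
force: [-0.4, 0.1, 0.2]
width: 0.099
gripper_force: 30.0
```

{"fn": "drive_tool", "kwargs": {"steps": [[1,0,0,10,0],[1,0,0,20,0],[1,0,0,25,0],[1,0,0,25,0],[1,0,0,20,0],[1,-6,24,0,0.005],[1,-6,30,0,0.005],[1,-7,30,0,0],[1,-7,30,0,0],[1,-7,30,0,0],[1,-7,30,0,0],[1,-7,30,0,0],[1,-7,30,0,0],[1,-6,30,0,0],[1,-4,25,0,0],[1,-2,15,0,0],[1,0,0,0,0],[1,0,0,0,0],[1,0,0,0,0]]}}

```text
clock: 5.2
position: [0.5182, -0.0522, 0.1922]
ee_rot: [2.316, 2.121, -0.0]
force: [0.5, -0.5, -1.6]
width: 0.103
gripper_force: 30.0
```

```bash
python3 - <<'E'
from h import *
s=observe();print(s['clock'],s['position'],s['force'],s['width'],rot(s['ee_rot']))
c=get_image('wrist');save(c,'w2.png');t=get_image('top');d=get_image('side');save(t,'t2.png')
import pickle;pickle.dump((c,t,d),open('2.pkl','wb'))
print('hole pred',proj(c,(.518,-.051,.07)),'rod end pred',proj(c,np.array(s['position'])+[0,0,-.082]))
o=np.hstack([cv2.resize(c['image'][60:300,200:460],(433,400)),cv2.resize(d['image'][180:320,260:380],(343,400),interpolation=2)])
cv2.imwrite('pics/c2.png',o[...,::-1])
E
```

```text
5.2 [ 0.518179   -0.05219457  0.19215865] [ 0.52072364 -0.45016806 -1.63129897] 0.10332429989613455 [[ 8.78327839e-02  9.96135112e-01  4.91195298e-04]
 [ 9.96134957e-01 -8.78323822e-02 -7.87044275e-04]
 [-7.40859584e-04  5.58425097e-04 -9.99999570e-01]]
hole pred [324.62893201 230.07100468] rod end pred [324.90794428 246.84228281]
```

View pics/c2.png

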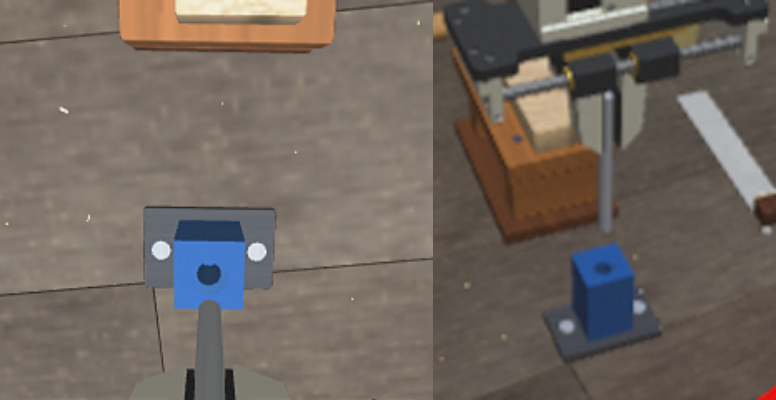

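```bash
python3 - <<'E'
from h import *
import pickle
c,t,d=pickle.load(open('2.pkl','rb'));s=observe()
im=c['image'];h=cv2.cvtColor(im,cv2.COLOR_RGB2HSV)
m=((abs(h[...,0].astype(int)-110)<15)&(h[...,1]>130)&(h[...,2]>150)).astype(np.uint8)
m=cv2.morphologyEx(m,cv2.MORPH_OPEN,np.ones((3,3)))
n,l,st,ce=cv2.connectedComponentsWithStats(m);i=1+np.argmax(st[1:,4]);print(st[i],ce[i])
roi=(h[215:237,310:342,2]<120).astype(np.uint8);n,l,st,ce=cv2.connectedComponentsWithStats(roi)
for k in range(1,n):
    if st[k,4]>15:print(st[k],ce[k]+[310,215])
for v in(223.5,224.4,225.5):print(v,onz(c,325.4,v,.07))
# rod lower end projected in side/top; hole seen in the side view
u,v=260+603/343*120,180+268/400*140;print('side hole',u,v,onz(d,u,v,.07))
print('side rod end', 260+606*120/343-433*120/343,180+232*.35, proj(d,np.array(s['position'])+[0,0,-.082]))
u=260+(603-433)*120/343;print('side hole',onz(d,u,v,.07))
E
```

```text
[ 304  204   43   42 1492] [324.81702413 223.64142091]
[  8   4  14  12 136] [324.88970588 224.28676471]
223.5 [ 0.51917128 -0.04527586  0.07      ]
224.4 [ 0.51910098 -0.04606369  0.07      ]
225.5 [ 0.5190149  -0.04702839  0.07      ]
side hole 470.96209912536443 273.8 [ 0.80485619 -0.19266693  0.07      ]
side rod end 320.5247813411078 261.2 [320.61021954 260.69978987]
side hole [ 0.51685151 -0.04984241  0.07      ]
```

The crop shows the wrist view with the hole at (325,224) and the rod vertical, its end at about (325,243). The side view puts the hole at about (319,274). I move to a compromise position just above the mouth and look again.

{"fn": "drive_tool", "kwargs": {"steps": [[1,0,4,-10,0],[1,0,0,-13,0],[1,0,0,-8,0],[1,0,0,-2,0],[1,0,0,0,0],[1,0,0,0,0]]}}

```text
clock: 5.85
position: [0.518, -0.0472, 0.1587]
ee_rot: [-2.316, -2.122, 0.0]
force: [-0.3, -0.2, -0.6]
width: 0.103
gripper_force: 30.0
```

```bash
python3 - <<'E'
from h import *
s=observe();print(s['clock'],s['position'],s['force'],s['width'])
c=get_image('wrist');d=get_image('side')
import pickle;pickle.dump((c,d),open('3.pkl','wb'))
P=np.array(s['position'])
for n,k in(('w',c),('s',d)):print(n,proj(k,P+[0,0,-.082]),proj(k,[P[0],P[1],.07]))
o=np.hstack([cv2.resize(c['image'][190:290,275:375],(400,400),interpolation=2),cv2.resize(d['image'][230:290,290:350],(400,400),interpolation=2)])
cv2.imwrite('pics/c3.png',o[...,::-1])
E
```

```text
5.85 [ 0.51804835 -0.04717248  0.15871553] [-0.28662428 -0.17993848 -0.60153821] 0.10257354535592447
w [324.99739192 246.87353338] [325.01235465 243.97800048]
s [319.42726431 270.54880869] [319.42455105 272.80688566]
```

View pics/c3.png

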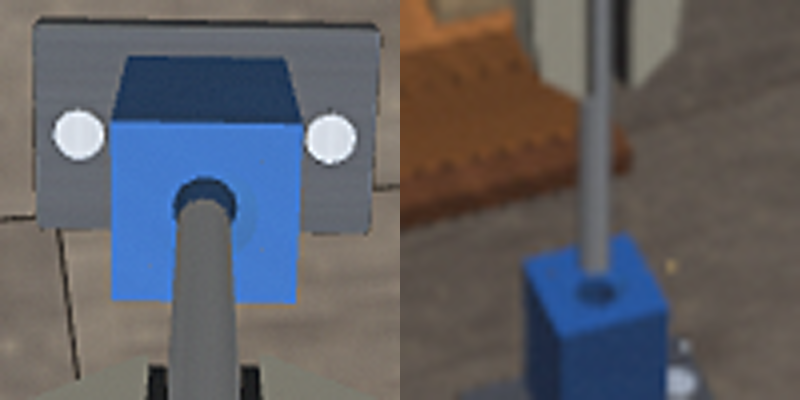

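The wrist crop puts the stop's top centre at about (326,243) and the rod over it; the side crop puts the hole at (319.5,273.6). Both are within about 1.5 mm of the rod axis, well inside the chamfer, so I insert.

{"fn": "drive_tool", "kwargs": {"steps": [[1,0.5,0,-4,0],[1,0,0,-4,0],[1,0,0,-4,0],[1,0,0,-4,0],[1,0,0,-4,0]], "grip_force": 15}}

```text
clock: 6.37
position: [0.5184, -0.0472, 0.1382]
ee_rot: [-2.316, -2.123, 0.0]
force: [0.1, -0.2, -1.3]
width: 0.104
gripper_force: 15.0
```

{"fn": "drive_tool", "kwargs": {"steps": [[1,0,0,-5,0],[1,0,0,-5,0],[1,0,0,-5,0],[1,0,0,-5,0],[1,0,0,-5,0],[1,0,0,-3,0],[1,0,0,-2,0],[1,0,0,0,0]]}}

```text
clock: 7.03
position: [0.5182, -0.0471, 0.1083]
ee_rot: [-2.316, -2.122, 0.001]
force: [-0.6, -0.0, -0.1]
width: 0.104
gripper_force: 15.0
```

{"fn": "drive_tool", "kwargs": {"steps": [[1,0,0,-1,0],[1,0,0,-1,0],[1,0,0,-1,0],[1,0,0,-1,0],[1,0,0,0,0]]}}

```text
clock: 7.45
position: [0.5197, -0.047, 0.1063]
ee_rot: [2.315, 2.121, 0.003]
force: [-2.4, -0.2, 14.6]
width: 0.105
gripper_force: 15.0
```

{"fn": "drive_tool", "kwargs": {"steps": [[0.7,0,0,0,0],[0.5,0,0,0,0],[0,0,0,0,0],[0,0,0,0,0],[0,0,0,0,0],[0,0,0,0,0],[0,0,0,0,0],[0,0,0,0,0],[0,0,0,15,0],[0,0,0,25,0],[0,0,0,25,0],[0,0,0,25,0],[0,0,0,15,0],[0,0,0,0,0],[0,0,0,0,0]]}}

```text
clock: 8.7
position: [0.5189, -0.0472, 0.2104]
ee_rot: [2.315, 2.121, 0.002]
force: [-1.0, 0.2, 0.4]
width: 0.996
gripper_force: 0.0
```

```bash
python3 - <<'E'
from h import *
s=observe();print(s['clock'],s['position'],s['force'],s['width'],rot(s['ee_rot'])[:,1])
c=get_image('wrist');d=get_image('side')
import pickle;pickle.dump((c,d),open('4.pkl','wb'))
for n,k in(('w',c),('s',d)):print(n,[proj(k,[.5182,-.0475,z]) for z in(.145,.07)])
a=c['image'][0:480,100:560]
b=d['image'][200:300,250:350]
o=np.hstack([cv2.resize(a,(400,417)),cv2.resize(b,(400,417),interpolation=2)])
cv2.imwrite('pics/c4.png',o[...,::-1])
E
```

```text
8.7 [ 0.51891509 -0.04717588  0.21036556] [-0.95338186  0.18238608  0.37732492] 0.9960497861180757 [ 0.99619434 -0.08714069  0.00182626]
w [array([323.80014198, 255.22095115]), array([324.05152232, 226.09882093])]
s [array([319.5982897 , 246.33263811]), array([319.55803921, 272.88378126])]
```

View pics/c4.png

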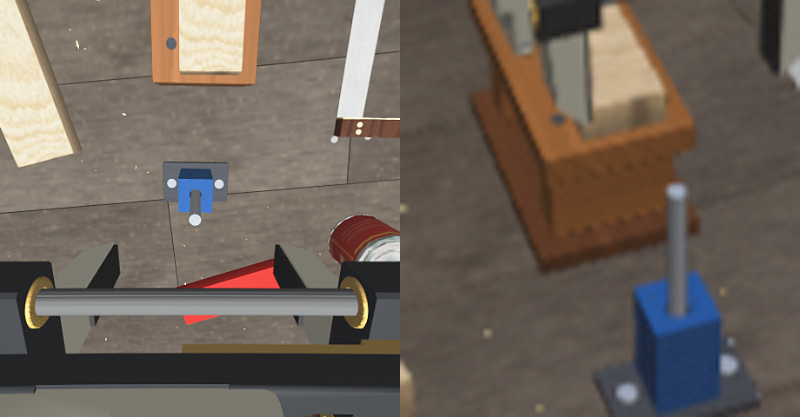

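The rod is home: its top is at (319.3,245.6) in the side view against a predicted (319.6,246.3). The wrist view shows it upright in the stop. Next I look at the board from above.

{"fn": "drive_tool", "kwargs": {"steps": [[0,4,25,0,0],[0,4,25,0,0],[0,4,25,0,0],[0,4,25,0,0],[0,4,25,0,0],[0,2,15,0,0],[0,0,0,0,0],[0,0,0,0,0]]}}

```text
clock: 9.47
position: [0.5397, 0.0935, 0.2085]
ee_rot: [-2.313, -2.124, 0.003]
force: [0.0, -0.0, 0.5]
width: 1.0
gripper_force: 0.0
```

```bash
python3 - <<'E'
from h import *
s=observe();print(s['clock'],s['position'],rot(s['ee_rot'])[:,1])
c=get_image('wrist');import pickle;pickle.dump(c,open('5.pkl','wb'));save(c,'w5.png')
h=cv2.cvtColor(c['image'],cv2.COLOR_RGB2HSV)
for q in [(.5612,.1365+.075*.995-.0955*.025),]: pass
u=np.array([.0955,.995]);v=np.array([.995,-.0955]);C=np.array([.5469,.1365])
for a,b in((1,1),(1,-1),(-1,-1),(-1,1)):
    print(proj(c,[*(C+a*.075*u+b*.025*v),.112]))
print(h[200:210,320:330].mean((0,1)))
E
```

```text
9.4667 [0.53974267 0.09349001 0.20846604] [ 0.9963926  -0.08483525 -0.00218359]
[368.49202739  74.04782204]
[294.28112579  73.29449273]
[297.7560052  277.41543106]
[359.43241848 278.02503517]
[ 21.77  38.06 240.18]
```

View pics/w5.png

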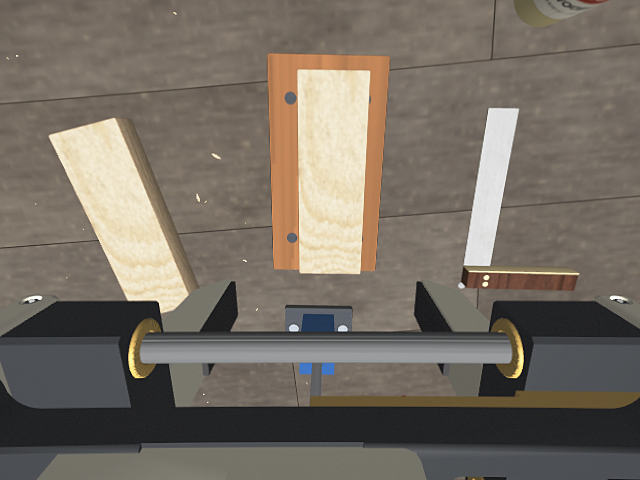

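The board's top-face corners are at (298,70), (370,71), (361,273) and (299,272). The stand-top corners are at (268,54), (389,56), (376,270) and (274,269).

```bash
python3 - <<'E'
from h import *
import pickle
c=pickle.load(open('5.pkl','rb'));s=observe()
h=cv2.cvtColor(c['image'],cv2.COLOR_RGB2HSV)
m=((h[...,1]<90)&(h[...,2]>185)).astype(np.uint8);m[:, :270]=0;m[:,390:]=0;m[290:]=0;m[:60]=0
m=cv2.morphologyEx(m,cv2.MORPH_OPEN,np.ones((5,5)))
k=max(cv2.findContours(m,0,1)[0],key=cv2.contourArea)
P=np.array([onz(c,*p[0],.112)[:2] for p in k],np.float32);print('board',cv2.minAreaRect(P),cv2.boundingRect(k))
for q,z in(([(298,70),(370,71),(361,273),(299,272)],.112),([(268,54),(389,56),(376,270),(274,269)],.09)):
    Q=np.array([onz(c,*p,z)[:2] for p in q]);print(Q.mean(0),np.linalg.norm(np.diff(Q,axis=0),axis=1),[np.degrees(np.arctan2(d[0],d[1])) for d in(Q[0]-Q[3],Q[1]-Q[2])])
E
```

```text
board ((0.5481218695640564, 0.13968044519424438), (0.14861880242824554, 0.04917432367801666), 84.2724609375) (297, 69, 73, 205)
[0.54860995 0.13961911] [0.04836121 0.14736051 0.04999459] [np.float64(6.0521411747866525), np.float64(5.416751554173093)]
[0.54505761 0.14320965] [0.08715778 0.1669881  0.08910746] [np.float64(6.153552863966448), np.float64(5.486117740238528)]
```

{"fn": "drive_tool", "kwargs": {"steps": [[0,3,26,0,-0.015],[0,4,26,0,0],[0,4,27,0,0],[0,3,27,0,0],[0,0,0,-20,0],[0,0,0,-25,0],[0,0,0,-25,0],[0,0,0,-20,0],[0,0,0,-14,0],[0,0,0,-8,0],[0,0,0,0,0],[0,0,0,0,0]]}}

```text
clock: 10.52
position: [0.5546, 0.198, 0.0978]
ee_rot: [2.333, 2.104, -0.001]
force: [-0.4, 0.0, -0.1]
width: 0.997
gripper_force: 0.0
```

{"fn": "drive_tool", "kwargs": {"steps": [[0,0,0,-2,0],[0.3,0,0,0,0],[0.4,0,0,0,0],[1,0,0,0,0],[1,0,0,0,0],[1,0,0,0,0],[1,0,0,0,0],[1,0,0,0,0],[1,0,0,0,0],[1,0,0,0,0],[1,0,0,0,0]], "grip_force": 20}}

```text
clock: 11.43
position: [0.5545, 0.1989, 0.0958]
ee_rot: [2.332, 2.105, 0.0]
force: [0.0, 0.2, 1.6]
width: 0.536
gripper_force: 20.0
```

{"fn": "drive_tool", "kwargs": {"steps": [[1,0,0,-0.5,0],[1,0,0,0,0],[1,-0.4,-4,0,0],[1,-0.8,-8,0,0],[1,-0.8,-8,0,0],[1,-0.8,-8,0,0],[1,-0.8,-8,0,0],[1,-0.8,-8,0,0],[1,-0.8,-8,0,0],[1,-0.8,-8,0,0],[1,-0.8,-8,0,0],[1,-0.8,-8,0,0],[1,-0.8,-8,0,0],[1,-0.8,-8,0,0],[1,-0.4,-4,0,0],[1,0,0,0,0],[1,0,0,0,0]], "grip_force": 40}}

```text
clock: 12.85
position: [0.5453, 0.1011, 0.0957]
ee_rot: [2.333, 2.102, 0.0]
force: [-0.3, -1.5, 8.3]
width: 0.545
gripper_force: 40.0
```

```bash
python3 - <<'E'
from h import *
s=observe();print(s['clock'],s['position'],s['force'],s['ft_torque'],s['width'])
d=get_image('side');t=get_image('top');w=get_image('wrist')
import pickle;pickle.dump((d,t,w),open('6.pkl','wb'))
o=np.hstack([cv2.resize(d['image'][215:295,270:350],(400,400),interpolation=2),cv2.resize(t['image'][225:285,295:355],(400,400),interpolation=2)])
cv2.imwrite('pics/c6.png',o[...,::-1])
E
```

```text
12.85 [0.54525799 0.10111006 0.09572985] [-0.26009976 -1.53931163  8.34963324] [-0.32661348  0.14488161 -0.07210511] 0.5446543655591172
```

View pics/c6.png

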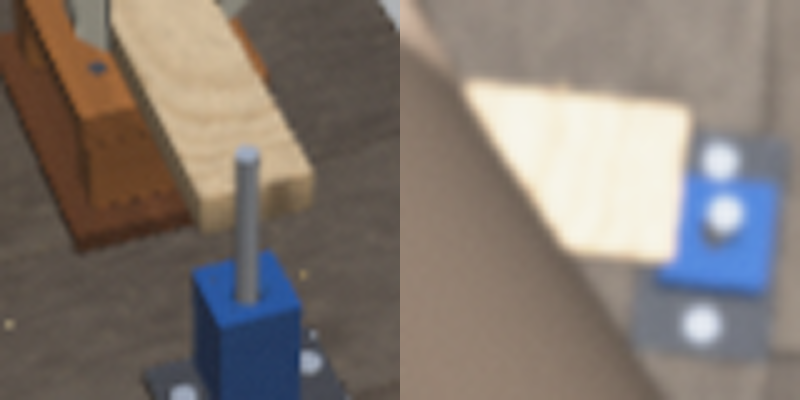

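The board front edge is about 10 mm short of the rod in both views, and the rod is still upright.

```bash
python3 - <<'E'
from h import *
import pickle
d,t,w=pickle.load(open('6.pkl','rb'))
e=onz(t,295+283/6.667,225+213/6.667,.112);r=onz(t,295+325/6.667,225+213/6.667,.145);print(e,r,'gap',(e-r)@[.1,.995,0]-.005)
E
```

```text
[ 0.51985639 -0.03663574  0.112     ] [ 0.51746349 -0.04890587  0.145     ] gap 0.007448071555826343
```

{"fn": "drive_tool", "kwargs": {"steps": [[1,-0.1,-1,0,0],[1,-0.1,-1,0,0],[1,-0.1,-1,0,0],[1,-0.1,-1,0,0],[1,-0.1,-1,0,0],[1,0,0,0,0]]}}

```text
clock: 13.5
position: [0.5448, 0.0976, 0.0958]
ee_rot: [2.332, 2.104, 0.002]
force: [0.5, 3.1, 6.1]
width: 0.539
gripper_force: 40.0
```

```bash
cat > tip.py <<'E'
from h import *
import pickle,sys
def tip(t,d):
    g=t['image'][248:266,334:352].astype(float); w=np.clip(g[...,0]-120,0,None)  # red channel: white tip over blue
    w[:, :5]=0
    n=np.array([(w*np.arange(18)[None]).sum(),(w*np.arange(18)[:,None]).sum()])/w.sum()+[334,248]
    h=d['image'][238:262,308:332].astype(float); s=np.clip(30-(h[...,0]-h[...,2]),0,40)*(h[...,2]>120)
    col=d['image'][238:270,308:332]
    # bluish highlight disk
    b=np.clip(h[...,2]-h[...,0]-5,0,None); m=np.array([(b*np.arange(24)[None]).sum(),(b*np.arange(24)[:,None]).sum()])/max(b.sum(),1)+[308,238]
    return n,w.sum(),m,b.sum()
def edge(t):
    # front edge of the pine (R-B drop from pale to blue) along rows near the rod
    g=t['image'].astype(float); o=[]
    for v in (253,254,260,261):
        r=g[v,325:342,0]; o.append(325+np.argmin(np.diff(r)))
    return o
d0,t0,_=pickle.load(open('6.pkl','rb'))
print('ref',tip(t0,d0),edge(t0))
if len(sys.argv)>1:
    s=observe();print(s['clock'],s['position'],s['force'])
    d=get_image('side');t=get_image('top');pickle.dump((d,t),open(sys.argv[1]+'.pkl','wb'));print(tip(t,d),edge(t))
    o=np.hstack([cv2.resize(d['image'][225:275,295:345],(400,400),interpolation=2),cv2.resize(t['image'][235:275,320:360],(400,400),interpolation=2)])
    cv2.imwrite('pics/c%s.png'%sys.argv[1],o[...,::-1])
E
python3 tip.py 7
```

```text
ref (array([342.99840213, 253.19467377]), np.float64(3755.0), array([319.        , 245.81818182]), np.float64(154.0)) [np.int64(337), np.int64(337), np.int64(336), np.int64(336)]
13.5 [0.54479553 0.09758515 0.0957786 ] [0.52765593 3.11515938 6.08373822]
(array([342.67476085, 252.94726515]), np.float64(4077.0), array([318.96753247, 245.72727273]), np.float64(154.0)) [np.int64(338), np.int64(338), np.int64(337), np.int64(337)]
```

{"fn": "drive_tool", "kwargs": {"steps": [[1,-0.1,-1,0,0],[1,-0.1,-1,0,0],[1,-0.1,-1,0,0],[1,0,0,0,0],[1,0,0,0,0]]}}

```text
clock: 14.02
position: [0.5445, 0.0946, 0.0958]
ee_rot: [2.332, 2.104, 0.002]
force: [-0.2, 3.3, 5.7]
width: 0.539
gripper_force: 40.0
```

```bash
python3 tip.py 8
```

```text
ref (array([342.99840213, 253.19467377]), np.float64(3755.0), array([319.        , 245.81818182]), np.float64(154.0)) [np.int64(337), np.int64(337), np.int64(336), np.int64(336)]
14.0167 [0.54449095 0.09462109 0.09575465] [-0.20864217  3.26430624  5.67680958]
(array([341.62832311, 253.42467621]), np.float64(5868.0), array([318.94444444, 245.93209877]), np.float64(162.0)) [np.int64(340), np.int64(339), np.int64(339), np.int64(339)]
```

View pics/c8.png

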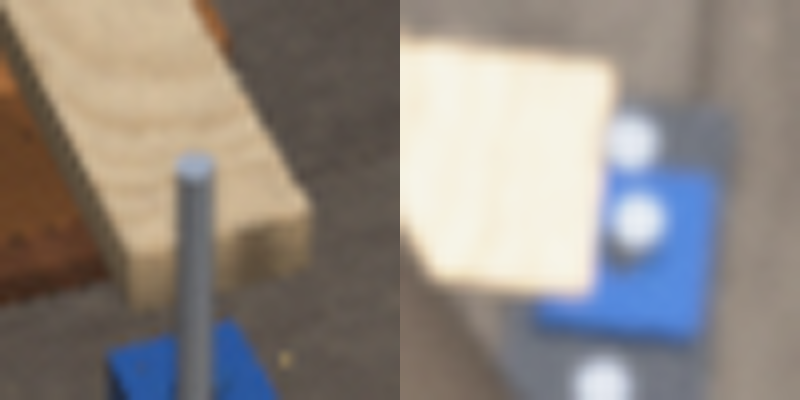

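The rod stands just in front of the board end: in the side view the board's top front edge is at about (319.4,254.6) and the tip at (319.3,246). In the top view the edge is at about 340 and the tip at 343.8, leaving a small gap of a few mm.

```bash
python3 - <<'E'
from h import *
import pickle
d,t=pickle.load(open('8.pkl','rb'))
u=np.array([.1,.995,0])
e=onz(d,295+195/8,225+237/8,.112);r=onz(d,295+195/8,225+167/8,.145);print(e,r,(e-r)@u-.005)
for f in(236,240):
  a=onz(d,295+195/8,225+f/8,.112);print((a-[.5182,-.0475,.112])@u-.005)
e=onz(t,340,257,.112);r=onz(t,343.8,257,.145);print(e,r,(e-r)@u-.005)
E
```

```text
[ 0.52279313 -0.03722911  0.112     ] [ 0.51840463 -0.04607947  0.145     ] 0.004244957748498679
0.0060325066798195
0.0046192063217586335
[ 0.51978477 -0.04221317  0.112     ] [ 0.51735413 -0.04901795  0.145     ] 0.0020138202368485776
```

{"fn": "drive_tool", "kwargs": {"steps": [[1,-0.1,-1,0,0],[1,-0.1,-1,0,0],[1,0,0,0,0],[1,0,0,0,0]]}}

```text
clock: 14.45
position: [0.5443, 0.0926, 0.0957]
ee_rot: [2.332, 2.104, 0.002]
force: [0.3, 3.2, 5.9]
width: 0.54
gripper_force: 40.0
```

```bash
python3 tip.py 9|tail -2
```

```text
14.45 [0.54428172 0.09259468 0.0957462 ] [0.34285511 3.21091455 5.88461115]
(array([341.27200858, 254.05681361]), np.float64(7463.0), array([318.94375, 245.775  ]), np.float64(160.0)) [np.int64(340), np.int64(340), np.int64(340), np.int64(340)]
```

{"fn": "drive_tool", "kwargs": {"steps": [[1,-0.1,-1,0,0],[1,0,0,0,0],[1,0,0,0,0]]}}

```text
clock: 14.8
position: [0.5442, 0.0917, 0.0958]
ee_rot: [2.332, 2.105, 0.002]
force: [-0.9, 3.2, 6.0]
width: 0.543
gripper_force: 40.0
```

```bash
python3 tip.py 10|tail -2
```

```text
14.8 [0.54418108 0.09166438 0.09575246] [-0.89857038  3.22235281  5.97200006]
(array([341.21561657, 254.33451826]), np.float64(8158.0), array([318.85365854, 245.69512195]), np.float64(164.0)) [np.int64(340), np.int64(340), np.int64(340), np.int64(340)]
```

{"fn": "drive_tool", "kwargs": {"steps": [[1,-0.1,-1,0,0],[1,0,0,0,0],[1,0,0,0,0]]}}

```text
clock: 15.15
position: [0.5441, 0.0907, 0.0958]
ee_rot: [2.332, 2.104, 0.002]
force: [-0.2, 2.7, 6.4]
width: 0.541
gripper_force: 40.0
```

```bash
python3 tip.py 11|tail -2
```

```text
15.15 [0.54411369 0.09068216 0.09577463] [-0.15165105  2.67550704  6.38699877]
(array([341.33832905, 254.61782798]), np.float64(8941.0), array([319.2568306, 246.1420765]), np.float64(183.0)) [np.int64(340), np.int64(340), np.int64(340), np.int64(340)]
```

{"fn": "drive_tool", "kwargs": {"steps": [[1,-0.1,-1,0,0],[1,0,0,0,0],[1,0,0,0,0]]}}

```text
clock: 15.5
position: [0.544, 0.0897, 0.0958]
ee_rot: [2.332, 2.105, 0.002]
force: [-0.1, 3.3, 7.2]
width: 0.542
gripper_force: 40.0
```

```bash
python3 tip.py 12|tail -2
```

```text
15.5 [0.5439884  0.08967247 0.09575901] [-0.06915566  3.30073694  7.24195148]
(array([341.49108439, 254.89518972]), np.float64(9646.0), array([319.69680851, 247.0212766 ]), np.float64(188.0)) [np.int64(340), np.int64(340), np.int64(340), np.int64(340)]
```

```bash
python3 tip.py 13|tail -2; python3 -c "
from h import *
print(arm.sign_off())"
```

```text
15.6 [0.5439805  0.08972967 0.09575649] [0.1646667  3.01133857 6.3824068 ]
(array([341.47229141, 254.8971565 ]), np.float64(9636.0), array([319.66842105, 246.91578947]), np.float64(190.0)) [np.int64(340), np.int64(340), np.int64(340), np.int64(340)]
the job is handed in; nothing more can be done
None
```

I handed the job in at 15.6 s: the rod is fully home in the blue stop and released, and the board's end touches it (rod leaning an estimated 1°) while the gripper still holds the board on the stand; the final contact was judged from measurements, not a last viewed picture.

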